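# Retain the ion source's ceramic ring with a push-on clip

## Robot

A 6-joint arm with a two-finger parallel gripper is mounted at the origin on the work surface. World frame = base frame: x ahead of the robot, y to its left, z up, the work surface at z = 0. Lengths are in mm, angles in rad, forces in N, time in s.
With the tool pointing down it reaches from about 325 to 775 mm from the base axis. Payload 5.5 kg.
Tool frame: the origin (TCP) lies on the mounting face of the last link; the fingertips stand 173 mm ahead of it and the grasp point (between the pads) lies 155 mm ahead of it; z points along the fingers, y is the direction in which the jaws open and shut (so a half turn about z gives the same grasp; the last joint's range is limited). The gripper opens to 85 mm and grips with 20 to 120 N. Pads are 22 mm wide; open, the fingers measure 114 mm over their backs; the gripper's body (76 mm by 85 mm) begins 54 mm behind the grasp point. The pads swing forward as they close: fully open they stand 13 mm farther back than shut.
Start: joints at [1.044, 0.091, 1.231, -0, 1.82, -0.057], TCP at [271.632, 535.008, 404.675] pointing down, gripper open.
Joint ranges: [-2.87, 2.87], [-0.86, 2.18], [0.17, 2.46], [-1.51, 4.65], [0.06, 2.69], [-2.65, 2.65]. Speed limits (rad/s): [2.57, 2.57, 3.01, 3.14, 3.14, 3.14].

## Interface

Orientations are given as [roll, pitch, yaw] about the fixed x, y, z axes, in that order (R = Rz(yaw) Ry(pitch) Rx(roll)).
In Python, from cell import manip gives the robot as it stands. The module is installed in compiled form; this text tells all that it offers.
- The arm moves only by the shell command python3 -m creep 'ROWS' [OPENING]. ROWS is JSON, a list that holds one entry, the list of rows, each a list of 4 numbers: the shift along the tool's x, y, z in m, then the turn about the tool's z in degrees. A call has 1 to 5 rows; each row is the pose to reach, as a shift and turn from the pose commanded when the call began, along the tool's axes at that moment; what a row does not reach only later rows make up. A row lasts 1/12 s, in which the tool goes at most 41.7 mm and 7.16 degrees, less where a joint would pass 70% of its speed; a pose out of reach is approached as far as the arm can. A call with a gripper value outside its range is refused whole. OPENING is the gripper's target within -1 to 1 (fully open at 1, half-way at 0, shut at -1), set as the call begins (- or left out, the last holds). The fingers move at their own pace and stop on an object; the grip force is fixed at half the most. Time passes only in rows, so rows that repeat a pose let the fingers close. It gives the time, the measured TCP pose, the force and the opening at its end, in the units of the state.
- manip.sense(): the state, without advancing time (a new reading comes with each control period).
- manip.snapshot(name): name is "scene" or "top"; returns a dict with "pixels" (400x640x3 uint8, red, green, blue), "z_map" (400x640 float32, mm along the optical axis (not along the pixel's ray), 0 where there is no reading), "vfov" (degrees; the focal length in pixels is half the picture's height over the tangent of half this angle, whatever the lens; pixels are square), "cx", "cy" (the principal point, pixels), "dist" ([k1, k2, p1, p2, k3] as OpenCV has them; the pictures are not rectified), "camera_from_world" (4x4, takes a point from world to camera coordinates). Camera axes: x right, y up, looking along -z (the intrinsics and any distortion apply to the point x, -y, -z); pixel columns grow to the right and rows downward; lengths in mm; the calibration is good to about 2 mm. A picture is of the moment at which its call begins.
- manip.hand_in(): hands the job in, once; it reports no verdict.
The state is a dict: "clock": time; "joint_pos": joint angles; "qd": joint speeds; "joint_efforts": joint torques, N m; "tcp_pos": TCP position; "eef_rot": TCP orientation; "force": force on the tool from outside, world axes, zero at the start; "ft_torque": the same for the moment, N m; "opening": opening from 0.0 (shut) to 1.0 (fully open).
Only numpy, scipy, OpenCV 4.12 (cv2) and the standard library are available. Lean on these libraries where they do the work, as an engineer would, in place of code of your own. Each camera call takes 0.05 s, during which the arm holds its last target.

## Task

Fit the orange-tabbed spring clip on the ion source stand: press the sprung white ceramic ring down gently with the clip, slide the clip sideways under the steel head into the groove of the stem until it snaps fully home around the neck, then let go. Never force anything: the ceramic cracks under a hard push, so keep every push below 30 N. Leave the other things on the bench where they are.

Things in the scene. Friction and masses are not known exactly. Their poses are not given: they have to be found in the camera images.
- clip_tab (a point): Centre of the orange grip tab of the loose spring clip: an upright block 14 mm (clip x) x 20 mm (clip y) x 32 mm tall on the clip's steel plate. This point is half-way up it, 20 mm above the clip's underside. Clip +x points from the tab to the open mouth, z is up. The plate below is 30 mm wide and 4 mm thick and ends 7 mm behind this point; the arms end 45 mm ahead of it.
- clip_bore (a point): Centre of the clip's bore, where the neck sits when home; 30 mm ahead of clip_tab along clip x, half-way through the 4 mm thickness. Axes as clip_tab. The bore is 20 mm wide, its flat back 9.4 mm behind this point. The sprung arms leave a 14.6 mm mouth with flared tips, 15 mm ahead of this point; they spread at a push of some 8 to 14 N and close behind the neck.
- stand_axis (a point): Point on the stem's axis, on top of the stand's black base plate, 20 mm above the bench; z up along the stem. The height at which the stem was left is not measured: the top of the unpressed ceramic ring lies anywhere from 40 to 64 mm above this point and must be felt for. The head's underside is always 2 mm above the unpressed ring's top, so press the ring down 2 mm or more for the clip to pass.
- worn_clip_tab (a point): Bystander: centre of the grey tab (same size as the orange one) of a worn clip with a closed disc in place of arms, lying flat on the mat; leave it.
- spare_ring: Bystander: small white ceramic ring, 64 mm across, 26 mm bore, 10 mm thick, flat on the mat; origin at the centre of its underside.
- mat: Black rubber mat fixed to the bench, 200 x 250 x 4 mm, that carries both clips and the small ring; origin at the centre of its underside.
- driver: Bystander: screwdriver with a red handle lying on the bench; origin under its middle.
- vial_a: Bystander: amber vial, 28 mm across, 60 mm tall; origin at the centre of its underside.
- jar: Bystander: clear jar, 64 mm across, 75 mm tall; origin at the centre of its underside.
- beaker: Bystander: glass beaker, 70 mm across, 80 mm tall; origin at the centre of its underside.
- clip: The clip (steel, orange tab), lying flat on the mat at the start; origin on its underside below clip_bore, axes as clip_tab.
- stand: The ion source stand, base 160 x 140 x 20 mm; origin on its axis at the bench. Up the stem: white ceramic ring 80 mm across, 10 mm thick, on a soft spring; neck 18 mm across (the groove); steel head 26 mm across, 14 mm thick, with a 12 mm cone. The ring yields 5 mm (1.5 N at first, 1 N more per mm), then meets a hard stop. Released at home, the clip is lifted against the head.
- shield (a point): Middle of the top edge of the stand's dark blue half-round shield, 70 mm from the stem's axis on the stand's +x side, 65 mm above the bench. The clip goes in from the opposite, open side, moving along the stand's +x.
Mind the look-alikes: they are no part of the job. What is shaped like the clip but pink is not meant. Leave any pink look-alike of the stand alone.

How it is judged (in metres and radians):
At the end, for the whole second after the job is handed in: The clip sits home in the groove below the head: its bore's centre within 2.2 mm of the stem's axis seen from above, its height 37 to 67 mm above stand_axis (below the top of the head), level within 0.1 rad, at rest, and let go (horizontal distance between clip_bore and stand_axis below 0.0022 m and z of clip_bore in the frame of stand_axis between 0.037 and 0.067 m and angle between clip_bore's own z axis and vertical below 0.1 rad and linear speed of clip below 0.02 m/s and contact force between clip and the fingers below 0.1 N); the robot touches nothing.
It fails at once if the clip pressed on the stand, its ring or its stem with more than 40 N summed over its contacts (a push of some 30 N), or the fingers pressed on the stand with more than 15 N (contact force between clip and stand above 40 N or contact force between the fingers and stand above 15 N).
It fails at once if another thing on the bench moved by more than 25 mm (distance of any of worn_clip_tab, spare_ring, driver, vial_a, jar, beaker from where it was at the start of the episode above 0.025 m).
It also fails if it takes over 48 s, if anything falls off the work surface, if the arm or the gripper's body presses on something with over 40 N, if the wrist force passes 120 N, or if a joint passes its speed limit or range.

## Working session

There is one attempt and no reset: what is moved stays moved. The work goes in short steps, Python scripts to look and compute and a shell command to move; the robot and the scene stay as the last step left them, time stands still between calls to the robot, and variables do not carry over. Pictures are saved under pics/ and viewed, and the job is handed in when it is done.

```bash
ls; mkdir -p pics; cat > h.py <<'E'
from cell import manip
import numpy as np, cv2
def snap(n,f):
    s=manip.snapshot(n); cv2.imwrite(f'pics/{f}.png',s['pixels'][:,:,::-1]); np.savez(f'pics/{f}.npz',**{k:v for k,v in s.items()}); return s
def K(s):
    f=200/np.tan(np.radians(s['vfov'])/2); return np.array([[f,0,s['cx']],[0,f,s['cy']],[0,0,1.]])
def load(f): 
    d=np.load(f'pics/{f}.npz'); return {k:d[k] for k in d}
def cloud(s):
    v,u=np.mgrid[0:400,0:640]; p=np.stack([u,v],-1).reshape(-1,1,2).astype(float)
    n=cv2.undistortPoints(p,K(s),np.array(s['dist'],float)).reshape(400,640,2)
    z=s['z_map']; X=np.stack([n[...,0]*z,-n[...,1]*z,-z,np.ones_like(z)],-1)
    W=X@np.linalg.inv(s['camera_from_world']).T
    W[z==0]=np.nan
    return W[...,:3]
def proj(s,P):
    P=np.atleast_2d(P); c=np.c_[P,np.ones(len(P))]@np.array(s['camera_from_world']).T
    q=np.c_[c[:,0],-c[:,1],-c[:,2]]
    return cv2.projectPoints(q,np.zeros(3),np.zeros(3),K(s),np.array(s['dist'],float))[0].reshape(-1,2)
def ray(s,u,v,zw):
    n=cv2.undistortPoints(np.array([[[u,v]]],float),K(s),np.array(s['dist'],float)).ravel()
    M=np.linalg.inv(s['camera_from_world']); o=M[:3,3]; d=M[:3,:3]@np.array([n[0],-n[1],-1])
    return o+d*(zw-o[2])/d[2]
E
python3 - <<'E'
from h import *
for n in('scene','top'):
    s=snap(n,n+'0'); print(n,s['vfov'],s['dist'],s['cx'],s['cy']); print(np.round(s['camera_from_world'],3))
print(manip.sense())
E
```

```text
pics
scene 45.88532622414378 [0.00430406 0.         0.         0.         0.        ] 322.3777699980166 196.00524557119388
[[-4.200000e-01  9.070000e-01  2.200000e-02  2.518150e+02]
 [-5.330000e-01 -2.660000e-01  8.030000e-01  2.755970e+02]
 [ 7.340000e-01  3.260000e-01  5.960000e-01 -1.772883e+03]
 [ 0.000000e+00  0.000000e+00  0.000000e+00  1.000000e+00]]
top 44.41507887824877 [-0.13805381  0.          0.          0.          0.        ] 318.77320083731155 196.25196297928204
[[ 1.500000e-02 -1.000000e+00 -1.600000e-02  3.172100e+01]
 [ 9.940000e-01  1.300000e-02  1.090000e-01 -6.490990e+02]
 [-1.090000e-01 -1.700000e-02  9.940000e-01 -1.376814e+03]
 [ 0.000000e+00  0.000000e+00  0.000000e+00  1.000000e+00]]
{'clock': 0.1, 'joint_pos': array([ 1.04432398e+00,  9.18044118e-02,  1.23177209e+00, -1.63433612e-05,
        1.81979818e+00, -5.66706838e-02]), 'qd': array([-0.00066797,  0.00014071, -0.00263106,  0.00055215,  0.00169094,
        0.00058844]), 'joint_efforts': array([ 2.26988093e-03, -4.60214639e+01, -4.19219720e+01, -7.02577836e-05,
        1.06401974e-02,  3.89312493e-05]), 'tcp_pos': array([271.64212117, 535.04931183, 403.64744342]), 'eef_rot': array([-3.13981259e+00, -8.51134478e-05,  2.67178690e+00]), 'force': array([-0.16910567,  1.12425828,  0.06410791]), 'ft_torque': array([ 0.02407616, -0.00492133,  0.02301136]), 'opening': 1.0026348954027866}
```

View pics/scene0.png

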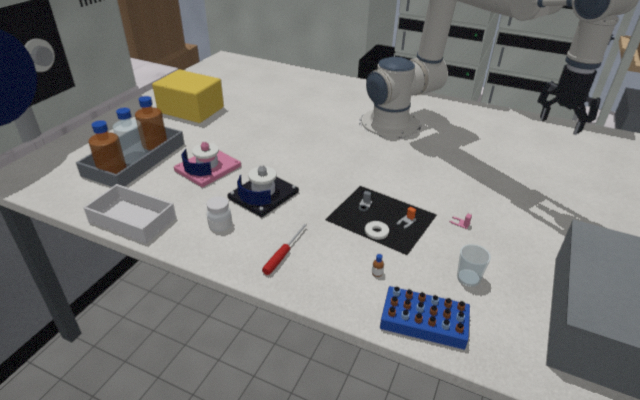

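View pics/top0.png

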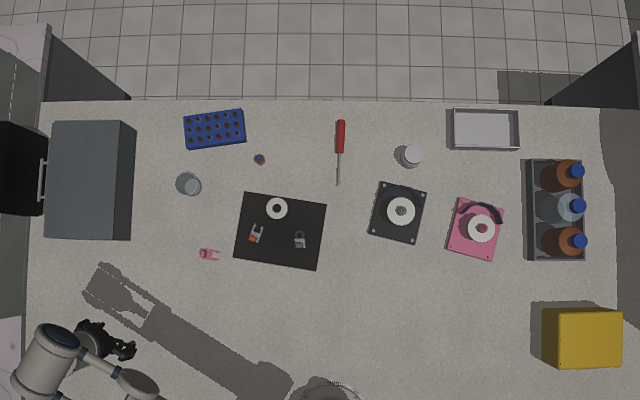

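Scene view: orange clip at about (410,215) on the mat, black stand at about (263,188). Top view: clip at about (255,235), stand at about (399,210). Next I'll enlarge both.

```bash
python3 - <<'E'
import cv2
t=cv2.imread('pics/top0.png');s=cv2.imread('pics/scene0.png')
r=lambda im,x0,y0,w,h:cv2.resize(im[y0:y0+h,x0:x0+w],(390,290),interpolation=cv2.INTER_CUBIC)
import numpy as np
a=np.vstack([np.hstack([r(t,230,205,80,60),r(t,360,175,80,60)]),np.hstack([r(s,370,185,80,60),r(s,222,156,80,60)])])
cv2.imwrite('pics/crop0.png',a)
E
```

```text
(no output)
```

View pics/crop0.png

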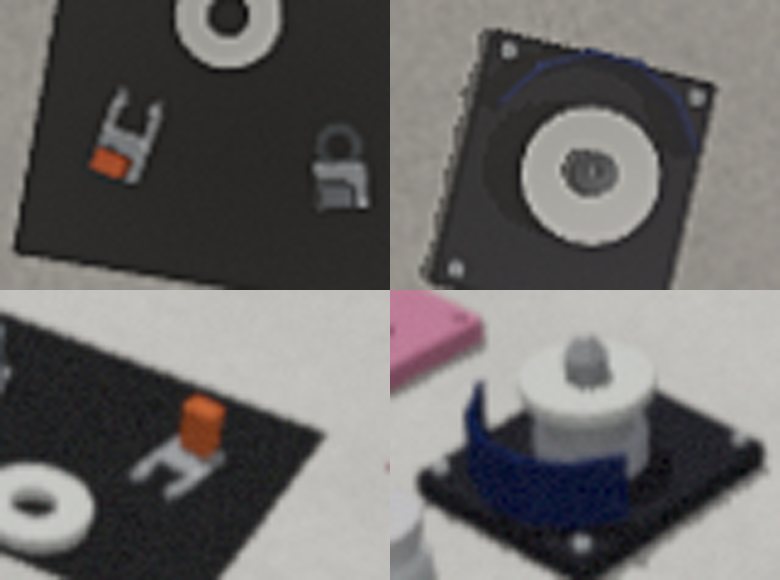

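```bash
python3 - <<'E'
from h import *
np.set_printoptions(suppress=True,precision=1)
for n in('top0','scene0'):
    s=load(n); W=cloud(s); im=s['pixels'].astype(int); hsv=cv2.cvtColor(s['pixels'],cv2.COLOR_RGB2HSV)
    print(n)
    o=(hsv[...,0]<15)&(hsv[...,1]>150)&(im[...,0]>120)
    x0,y0,w,h=(235,215,50,40) if n=='top0' else (390,195,40,40)
    m=np.zeros_like(o);m[y0:y0+h,x0:x0+w]=1;o&=m
    P=W[o]; print('orange',len(P),np.nanmedian(P,0)); print(P[np.argsort(P[:,2])][-15:])
    # ring
    x0,y0,w,h=(365,175,70,75) if n=='top0' else (225,155,80,62)
    Q=W[y0:y0+h,x0:x0+w].reshape(-1,3); c=im[y0:y0+h,x0:x0+w].reshape(-1,3)
    print('hist',np.histogram(Q[:,2],bins=np.arange(-5,115,5)))
    b=(c.max(1)<75)&(Q[:,2]>8)&(Q[:,2]<30); 
    print('base top z',np.median(Q[b,2]),b.sum(), cv2.minAreaRect(Q[b,:2].astype(np.float32)))
    r=(c.min(1)>130)&(Q[:,2]>50); print('ring',np.median(Q[r],0),r.sum(),cv2.minEnclosingCircle(Q[r,:2].astype(np.float32)))
    sh=(c[:,2]>1.5*c[:,0])&(c[:,2]>40)&(Q[:,2]>25); print('shield',Q[sh].mean(0),sh.sum(),Q[sh][:,2].max())
    hd=Q[:,2]>np.nanmax(Q[:,2])-14; print('top',np.nanmax(Q[:,2]),Q[hd].mean(0))
E
```

```text
top0
orange 26 [525.2 230.3  39.2]
[[522.5 230.4  38.6]
 [522.3 239.1  38.9]
 [530.9 236.3  39.5]
 [519.6 230.2  39.8]
 [528.2 230.4  39.8]
 [525.4 221.6  40.1]
 [522.5 227.3  40.1]
 [525.4 224.5  40.4]
 [519.5 233.   40.4]
 [525.3 227.4  40.4]
 [522.3 232.9  41.4]
 [530.9 233.1  41.6]
 [516.7 226.8  42.7]
 [522.5 224.   42.8]
 [525.2 229.7  44.2]]
hist (array([1196, 1122,  133,  118,  878,  757,   83,   15,   12,   11,   12,
         14,   12,   40,   54,   74,  332,  158,   10,   14,   29,   20,
          6]), array([ -5,   0,   5,  10,  15,  20,  25,  30,  35,  40,  45,  50,  55,
        60,  65,  70,  75,  80,  85,  90,  95, 100, 105, 110]))
base top z 19.57669598048051 1697 ((606.7076416015625, -187.98619079589844), (139.37120056152344, 159.69448852539062), 76.85053253173828)
ring [ 603.5 -189.8   78.3] 514 ((606.0432739257812, -189.2715301513672), 39.50531768798828)
shield [ 668.7 -189.9   66.2] 31 69.40217567942591
top 110.02381424652185 [ 605.1 -187.9  100.8]
scene0
orange 68 [530.9 233.2  29. ]
[[524.7 239.8  37.3]
 [529.2 241.   37.4]
 [524.9 231.3  38. ]
 [524.7 242.4  38.
[... 164 characters left out ...]
 40.1]
 [533.9 239.2  40.2]
 [529.8 229.5  40.7]
 [526.9 225.8  40.9]]
hist (array([2058,  495,  122,  154,  675,  246,   56,   60,  108,  110,   82,
         86,   64,   91,   34,   92,  255,   14,   16,   15,   19,    8,
          2]), array([ -5,   0,   5,  10,  15,  20,  25,  30,  35,  40,  45,  50,  55,
        60,  65,  70,  75,  80,  85,  90,  95, 100, 105, 110]))
base top z 17.84971924984569 914 ((609.8856201171875, -184.5983123779297), (140.2879638671875, 161.7069854736328), 76.81816864013672)
ring [ 619.4 -185.2   76.5] 346 ((671.3335571289062, -194.13194274902344), 106.00485229492188)
shield [ 670.9 -179.    46.1] 407 66.46671916966284
top 105.59603194637941 [ 612.1 -183.6   97.6]
```

```bash
python3 - <<'E'
from h import *
from scipy.optimize import minimize
np.set_printoptions(suppress=True,precision=2)
def rect(x0,x1,y0,y1,z): return np.array([[x0,y0,z],[x1,y0,z],[x1,y1,z],[x0,y1,z]],float)
def place(P,x,y,a):
    c,sn=np.cos(a),np.sin(a); return np.c_[x+c*P[:,0]-sn*P[:,1],y+sn*P[:,0]+c*P[:,1],P[:,2]]
S=8
def render(s,p,box):
    x0,y0,w,h=box; L=np.zeros((h*S,w*S),np.uint8)
    def hull(P,v):
        q=((proj(s,place(P,*p))-[x0,y0]+.5)*S); q=cv2.convexHull(q.astype(np.float32)).astype(np.int32); cv2.fillConvexPoly(L,q,v)
    zb=4
    # plate in clip_bore coordinates, tab at x=-30
    hull(rect(-37,-9.4,-15,15,zb+4),1)
    hull(rect(-10,15,10,15,zb+4),1);hull(rect(-10,15,-15,-10,zb+4),1)
    T=np.vstack([rect(-37,-23,-10,10,zb+4),rect(-37,-23,-10,10,zb+36)]); hull(T,2)
    cov=lambda v: cv2.resize((L==v).astype(np.float32),(w,h),interpolation=cv2.INTER_AREA)
    return cov(1),cov(2)
for n,box in(('top0',(235,215,45,40)),('scene0',(390,195,50,45))):
    s=load(n); x0,y0,w,h=box; c=s['pixels'][y0:y0+h,x0:x0+w].astype(np.float32)
    obs_o=np.clip((c[...,0]-c[...,2]-15)/100,0,1)
    gray=c.mean(-1); obs_s=np.clip((gray-55)/80,0,1)*(1-obs_o)
    m=np.ones((h,w))
    if n=='top0': m[:10,25:]=0; m[:,35:]=0
    else: 
        m[30:,:]=0
        W=cloud(s)[y0:y0+h,x0:x0+w]; m[(gray>140)&(W[...,2]<3)]=0; m[:,36:]=0
    def cost(p):
        a,b=render(s,p,box); return ((((b-obs_o)**2)*2+(a-obs_s)**2)*m).sum()
    best=None
    for a0 in np.radians([-30,-15,0]):
        t=np.array([525,230]); p0=np.r_[t+30*np.array([np.cos(a0),np.sin(a0)]),a0]
        r=minimize(cost,p0,method='Nelder-Mead',options=dict(initial_simplex=p0+np.array([[0,0,0],[5,0,0],[0,5,0],[0,0,.2]])))
        if best is None or r.fun<best.fun: best=r
    x,y,a=best.x; print(n,best.fun,'bore',x,y,'yaw deg',np.degrees(a),'tab',x-30*np.cos(a),y-30*np.sin(a))
    A,B=render(s,best.x,box)
    vis=np.hstack([np.dstack([obs_s,obs_s,obs_o]),np.dstack([A,A,B]),c[...,::-1]/255]); cv2.imwrite(f'pics/fit_{n}.png',cv2.resize(vis*255,None,fx=5,fy=5,interpolation=cv2.INTER_NEAREST))
E
```

```text
top0 85.30218065626832 bore 552.6014818660457 221.48274317637708 yaw deg -19.799164341779154 tab 524.3749105857723 231.6444691006309
scene0 51.90001994487466 bore 551.8231778715362 223.9675873686038 yaw deg -15.398392016500495 tab 522.9000921740658 231.9334591813297[ WARN:0@0.529] global loadsave.cpp:1063 imwrite_ Unsupported depth image for selected encoder is fallbacked to CV_8U.
```

View pics/fit_top0.png

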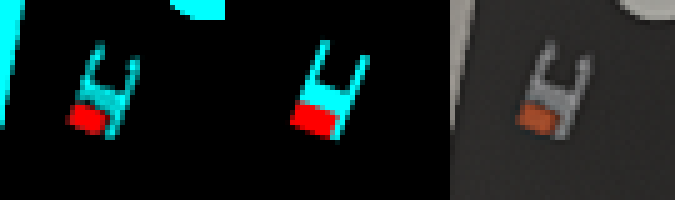

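View pics/fit_scene0.png

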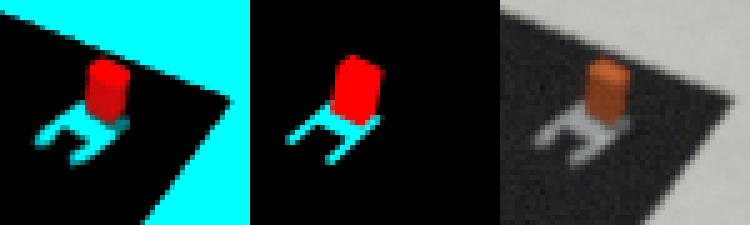

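```bash
python3 -m creep '[[[-0.362,-0.156,0.0,-9],[-0.362,-0.156,0.0,-9],[-0.362,-0.156,0.0,-9],[-0.362,-0.156,0.0,-9],[-0.362,-0.156,0.0,-9]]]' 1
cat > to.py <<'E'
# usage: to.py X Y Z YAWdeg -> shift in tool axes from measured pose
import sys; from h import *
from scipy.spatial.transform import Rotation as R
x,y,z,yaw=map(float,sys.argv[1:5]); s=manip.sense()
Rm=R.from_euler('xyz',s['eef_rot']).as_matrix(); d=Rm.T@(np.array([x,y,z])-s['tcp_pos'])
cy=np.degrees(s['eef_rot'][2]); t=-((yaw-cy+180)%360-180)
print('t',s['clock'],'pos',np.round(s['tcp_pos'],2),'rot',np.round(np.degrees(s['eef_rot']),2),'F',np.round(s['force'],2),'open',round(s['opening'],3)); print('shift m',np.round(d/1000,4),'turn',round(t,2))
E
python3 to.py 524 231.8 250 162
```

```text
clock: 0.52
tcp_pos: [404.5, 374.8, 404.2]
eef_rot: [-3.141, -0.0, 2.83]
force: [0.6, -0.4, 0.1]
opening: 1.0
t 0.5167 pos [404.46 374.8  404.15] rot [-1.7996e+02 -2.0000e-02  1.6212e+02] F [ 0.6  -0.35  0.13] open 1.0
shift m [-0.1577 -0.0993  0.1542] turn 0.12
```

```bash
python3 -m creep '[[[-0.158,-0.099,0.1,0],[-0.158,-0.099,0.1,0],[-0.158,-0.099,0.1,0],[-0.158,-0.099,0.15,0],[-0.158,-0.099,0.15,0]]]' 0
python3 -m creep '[[[0,0,0,0],[0,0,0,0]]]' 
python3 to.py 524 231.8 250 162
```

```text
clock: 0.93
tcp_pos: [510.0, 249.2, 281.2]
eef_rot: [3.14, 0.001, 2.828]
force: [1.0, -0.7, -0.1]
opening: 0.499
clock: 1.1
tcp_pos: [509.0, 249.6, 278.4]
eef_rot: [-3.137, -0.005, 2.826]
force: [-0.5, -0.2, 0.9]
opening: 0.5
t 1.1 pos [509.04 249.55 278.39] rot [-179.76   -0.29  161.93] F [-0.5  -0.23  0.88] open 0.5
shift m [-0.0199 -0.0121  0.0283] turn -0.07
```

```bash
python3 -m creep '[[[-0.0195,-0.012,0.026,0],[-0.0195,-0.012,0.026,0],[-0.0195,-0.012,0.026,0],[-0.0195,-0.012,0.026,0]]]' 0
python3 to.py 524 231.8 186 162
python3 - <<'E'
from h import *
a=snap('scene','s1')['pixels'];b=snap('top','t1')['pixels']
r=lambda im,x0,y0,w,h:cv2.resize(im[y0:y0+h,x0:x0+w],(390,390),interpolation=cv2.INTER_CUBIC)
cv2.imwrite('pics/c1.png',np.hstack([r(a,360,140,100,100),r(b,205,190,100,100)])[...,::-1])
E
```

```text
clock: 1.43
tcp_pos: [523.6, 234.6, 257.4]
eef_rot: [3.14, 0.001, 2.83]
force: [0.3, 0.1, -0.0]
opening: 0.5
t 1.4333 pos [523.59 234.58 257.44] rot [1.7991e+02 5.0000e-02 1.6213e+02] F [ 0.34  0.09 -0.02] open 0.5
shift m [-0.0012 -0.0026  0.0714] turn 0.13
```

View pics/c1.png

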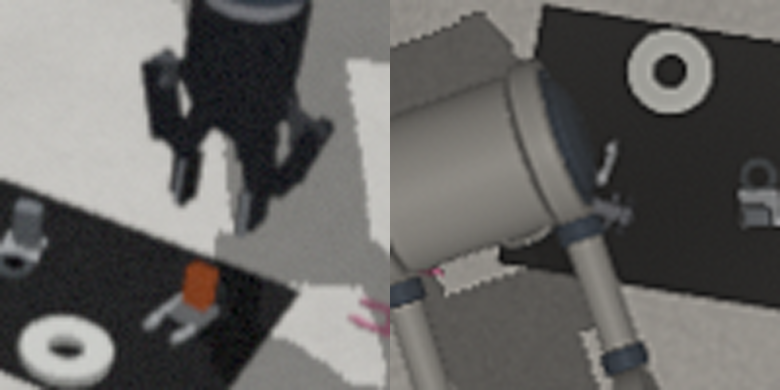

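The scene view shows the pads straddling the orange tab at crop (200,285); the top view is mostly blocked by the arm. Going down now.

```bash
python3 -m creep '[[[-0.0008,-0.002,0.03,0],[-0.0008,-0.002,0.062,0],[-0.0008,-0.002,0.062,0],[-0.0008,-0.002,0.062,0],[-0.0008,-0.002,0.062,0]]]' 0
python3 to.py 524 231.8 186 162
python3 - <<'E'
from h import *
a=snap('scene','s2')['pixels']
r=lambda im,x0,y0,w,h:cv2.resize(im[y0:y0+h,x0:x0+w],(500,500),interpolation=cv2.INTER_CUBIC)
cv2.imwrite('pics/c2.png',r(a,370,160,80,80)[...,::-1])
E
```

```text
clock: 1.95
tcp_pos: [524.3, 232.0, 196.0]
eef_rot: [3.14, 0.002, 2.83]
force: [0.4, 0.1, 0.7]
opening: 0.504
t 1.95 pos [524.32 232.   196.01] rot [1.7991e+02 1.0000e-01 1.6212e+02] F [0.35 0.13 0.73] open 0.504
shift m [ 0.0003 -0.0003  0.01  ] turn 0.12
```

View pics/c2.png

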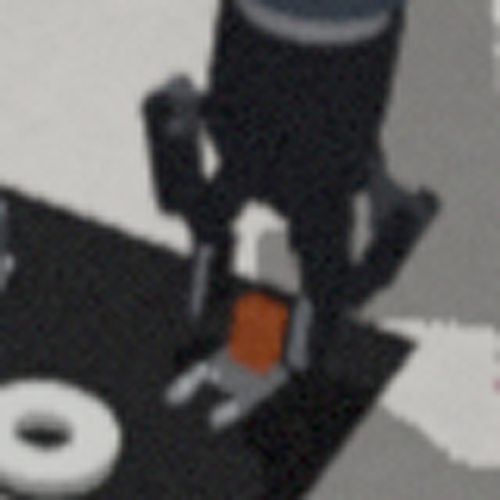

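```bash
python3 -m creep '[[[0,0,0.010,0],[0,0,0.010,0],[0,0,0.010,0]]]' 0
python3 -m creep '[[[0,0,0,0],[0,0,0,0],[0,0,0,0],[0,0,0,0],[0,0,0,0]]]' -1
python3 to.py 524 231.8 250 162
```

```text
clock: 2.25
tcp_pos: [524.0, 231.4, 183.9]
eef_rot: [-3.142, -0.0, 2.829]
force: [0.1, -0.4, 0.3]
opening: 0.494
clock: 2.67
tcp_pos: [524.2, 231.4, 184.3]
eef_rot: [3.141, 0.001, 2.829]
force: [-0.0, 0.1, 2.1]
opening: 0.219
t 2.6667 pos [524.2  231.42 184.33] rot [1.7997e+02 4.0000e-02 1.6208e+02] F [-0.02  0.11  2.06] open 0.219
shift m [ 0.0003  0.0003 -0.0657] turn 0.08
```

```bash
python3 -m creep '[[[0,0,-0.03,0],[0,0,-0.07,0],[0,0,-0.11,0],[0,0,-0.145,0],[0,0,-0.145,0]]]'
python3 to.py 500 -160 330 166.85
python3 - <<'E'
from h import *
a=snap('scene','s3')['pixels']
r=lambda im,x0,y0,w,h:cv2.resize(im[y0:y0+h,x0:x0+w],(500,500),interpolation=cv2.INTER_CUBIC)
cv2.imwrite('pics/c3.png',r(a,370,100,100,100)[...,::-1])
E
```

```text
clock: 3.08
tcp_pos: [524.7, 231.6, 338.4]
eef_rot: [3.133, 0.011, 2.829]
force: [0.6, 0.5, 0.6]
opening: 0.227
t 3.0833 pos [524.68 231.65 338.36] rot [179.51   0.62 162.08] F [0.57 0.49 0.58] open 0.227
shift m [-0.0969 -0.3803  0.0062] turn -4.77
```

View pics/c3.png

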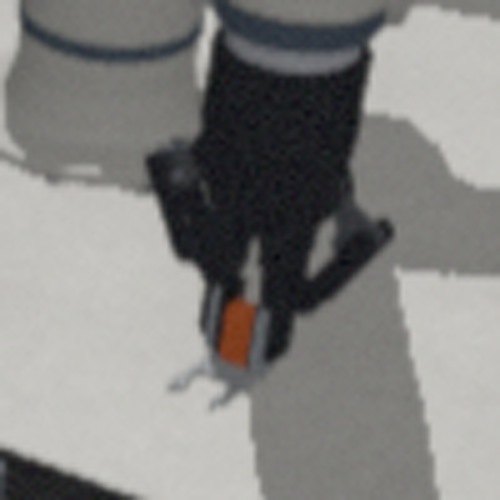

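```bash
python3 to.py 530 -169 310 166.85
python3 -m creep '[[[0,-0.2,0.01,-5],[-0.12,-0.38,0.02,-5],[-0.12,-0.38,0.02,-5],[-0.12,-0.38,0.02,-5],[-0.12,-0.38,0.02,-5]]]'
python3 to.py 530 -169 310 166.85
```

```text
t 3.1333 pos [524.55 231.56 334.42] rot [179.66   0.43 162.08] F [-1.06 -0.27 -1.22] open 0.22
shift m [-0.1282 -0.3796  0.0231] turn -4.77
clock: 3.55
tcp_pos: [515.2, 23.7, 316.3]
eef_rot: [-3.141, -0.003, 2.917]
force: [0.5, 0.6, -0.1]
opening: 0.225
t 3.55 pos [515.19  23.74 316.26] rot [-1.7997e+02 -1.5000e-01  1.6713e+02] F [ 0.54  0.6  -0.14] open 0.225
shift m [-0.0574 -0.1846  0.0062] turn 0.28
```

```bash
python3 -m creep '[[[-0.057,-0.184,0.005,0],[-0.057,-0.184,0.005,0],[-0.057,-0.184,0.005,0],[-0.057,-0.184,0.005,0],[-0.057,-0.184,0.005,0]]]'
python3 -m creep '[[[0,0,0.03,0],[0,0,0.03,0],[0,0,0.03,0]]]'
python3 to.py 535 -170 280 166.85
```

```text
clock: 3.97
tcp_pos: [529.6, -170.3, 311.0]
eef_rot: [-3.141, -0.003, 2.914]
force: [-0.4, -0.1, -0.7]
opening: 0.221
clock: 4.22
tcp_pos: [529.4, -166.6, 279.7]
eef_rot: [3.14, -0.007, 2.915]
force: [-0.4, 0.6, 0.2]
opening: 0.222
t 4.2167 pos [ 529.43 -166.55  279.73] rot [179.92  -0.42 167.04] F [-0.42  0.62  0.18] open 0.222
shift m [-0.0062 -0.0021 -0.0003] turn 0.19
```

```bash
python3 -m creep '[[[-0.006,-0.002,0,0],[-0.006,-0.002,0,0],[-0.006,-0.002,0,0]]]'
python3 to.py 535 -170 280 166.85
python3 - <<'E'
from h import *
a=snap('scene','s4')['pixels'];b=snap('top','t4')['pixels']
r=lambda im,x0,y0,w,h:cv2.resize(im[y0:y0+h,x0:x0+w],(395,395),interpolation=cv2.INTER_CUBIC)
cv2.imwrite('pics/c4.png',np.hstack([r(a,225,120,90,90),r(b,355,165,90,90)])[...,::-1])
E
python3 to.py 535 -170 280 166.85
```

```text
clock: 4.47
tcp_pos: [536.3, -169.3, 284.7]
eef_rot: [-3.141, 0.002, 2.918]
force: [0.3, 0.6, -0.8]
opening: 0.221
t 4.4667 pos [ 536.3  -169.33  284.73] rot [-1.7999e+02  1.1000e-01  1.6716e+02] F [ 0.25  0.62 -0.79] open 0.221
shift m [ 0.0011 -0.0009  0.0047] turn 0.31
t 4.5667 pos [ 536.04 -169.39  284.5 ] rot [-1.7999e+02  9.0000e-02  1.6715e+02] F [-0.46 -0.61 -0.26] open 0.222
shift m [ 0.0009 -0.0008  0.0045] turn 0.3
```

View pics/c4.png

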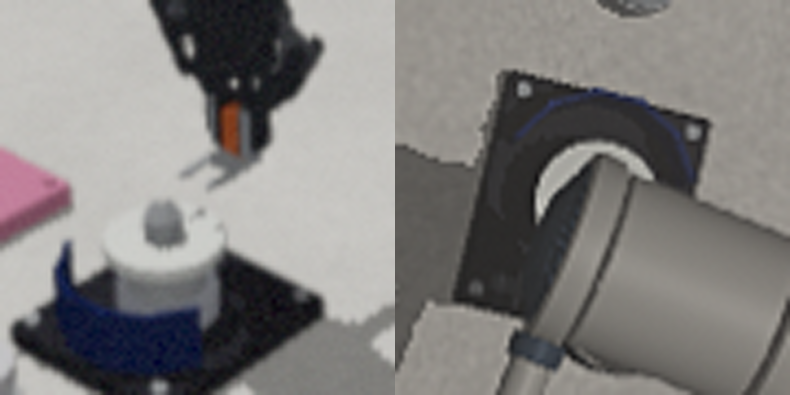

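```bash
cat > fitstand.py <<'E'
from h import *
from scipy.optimize import minimize
np.set_printoptions(suppress=True,precision=2)
S=8
th=np.linspace(0,2*np.pi,60,endpoint=False)
def circ(r,z): return np.c_[r*np.cos(th),r*np.sin(th),np.full(60,z)]
def place(P,x,y,a):
    c,sn=np.cos(a),np.sin(a); return np.c_[x+c*P[:,0]-sn*P[:,1],y+sn*P[:,0]+c*P[:,1],P[:,2]]
def render(s,p,box):
    x0,y0,w,h=box; L=np.zeros((h*S,w*S),np.uint8)
    def hull(P,v):
        q=((proj(s,place(P,*p[:3]))-[x0,y0]+.5)*S); q=cv2.convexHull(q.astype(np.float32)).astype(np.int32); cv2.fillConvexPoly(L,q,v)
    zr=p[3]
    B=np.array([[sx*80,sy*70,z] for sx in(-1,1) for sy in(-1,1) for z in(0,20)],float); hull(B,1)
    hull(np.vstack([circ(40,zr),circ(40,zr-10)]),2)
    hull(np.vstack([circ(13,zr+2),circ(13,zr+16),circ(4,zr+28)]),3)
    return [cv2.resize((L==v).astype(np.float32),(w,h),interpolation=cv2.INTER_AREA) for v in (1,2,3)]
if __name__=='__main__':
  for n,box in(('top0',(362,175,70,75)),('scene0',(222,155,80,60))):
    s=load(n); x0,y0,w,h=box; c=s['pixels'][y0:y0+h,x0:x0+w].astype(np.float32); g=c.mean(-1)
    v=np.clip((g-60)/70,0,1); # 0 dark base,1 bright
    m=np.ones((h,w)); W=cloud(s)[y0:y0+h,x0:x0+w]
    pink=(c[...,0]-c[...,1]>30); m[pink]=0
    if n=='scene0':
        m[:20,:22]=0; m[:10,:27]=0; m[35:,:8]=0
        # mask below the ring (grey drum) & interior details
    def model(p):
        A=render(s,p,box); return A
    def cost(p):
        B,Rr,H=model(p)
        pred=1-B-0.45*H   # bench bright=1, base dark, ring bright, head mid
        e=(pred-np.clip(v,0,1))**2*m
        # ignore drum zone under the ring in scene
        if n=='scene0':
            q=proj(s,[[p[0],p[1],45]])[0]-[x0,y0]; yy,xx=np.mgrid[0:h,0:w]; e=e*~((abs(xx-q[0])<17)&(yy>q[1]-9)&(yy<q[1]+14))
        return e.sum()
    p0=np.array([607,-187,np.radians(-13.15),77.])
    r=minimize(cost,p0,method='Nelder-Mead',options=dict(initial_simplex=p0+np.array([[0,0,0,0],[4,0,0,0],[0,4,0,0],[0,0,.05,0],[0,0,0,4]]),maxiter=600))
    print(n,r.fun,r.x[:2],np.degrees(r.x[2]),r.x[3])
    B,Rr,H=model(r.x); pred=1-B-.45*H
    cv2.imwrite(f'pics/fs_{n}.png',cv2.resize((np.hstack([v*m,pred,abs(v-pred)*m])*255).astype(np.uint8),None,fx=3,fy=3,interpolation=cv2.INTER_NEAREST))
E
python3 fitstand.py
```

```text
top0 74.15382713128986 [ 606.29 -188.41] -13.262217989446086 82.28644595611301
scene0 98.69221930736558 [ 606.68 -189.53] -13.421187268640036 71.87998122682527
```

```bash
python3 -c "
import cv2,numpy as np
a=cv2.imread('pics/fs_top0.png');b=cv2.imread('pics/fs_scene0.png')
w=max(a.shape[1],b.shape[1]);p=lambda i:cv2.copyMakeBorder(i,0,0,0,w-i.shape[1],0)
cv2.imwrite('pics/fs.png',np.vstack([p(a),p(b)]))"
```

```text
(no output)
```

View pics/fs.png

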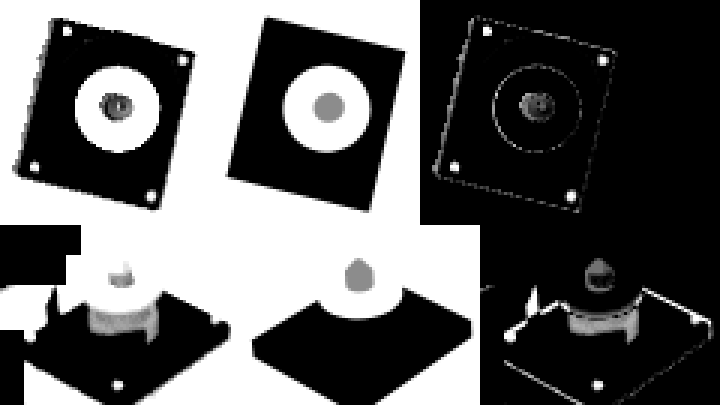

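```bash
cat > fs2.py <<'E'
from fitstand import *
n='scene0';box=(215,150,95,72)
s=load(n); x0,y0,w,h=box; c=s['pixels'][y0:y0+h,x0:x0+w].astype(np.float32); g=c.mean(-1); v=np.clip((g-60)/70,0,1)
m=np.ones((h,w)); m[c[...,0]-c[...,1]>30]=0; m[:30,:28]=0; m[45:,:18]=0
# mask corner screws/drum: only score near outline
def pred(p): B,R,H=render(s,p,box); return 1-B
yy,xx=np.mgrid[0:h,0:w]
for which in('base','ring'):
    p0=np.array([607,-187,np.radians(-13.15),77.])
    def cost(p):
        if which=='base':
            e=(pred([*p[:3],77])-v)**2*m; q=proj(s,[[607,-187,60]])[0]-[x0,y0]; e=e*~((abs(xx-q[0])<20)&(yy<q[1]+20)); e=e*~((xx<32)&(yy<45)); return e.sum()
        B,R,H=render(s,p,box); wgt=np.zeros((h,w)); q=proj(s,[[607,-187,77]])[0]-[x0,y0]; wgt[((xx-q[0])**2/18**2+(yy-q[1])**2/14**2<1)&(yy>q[1]+1)]=1
        return ((R-np.clip((g-130)/50,0,1))**2*wgt*m).sum()
    k=3 if which=='base' else 4
    if which=='base':
        r=minimize(cost,p0[:3],method='Nelder-Mead',options=dict(initial_simplex=p0[:3]+np.array([[0,0,0],[4,0,0],[0,4,0],[0,0,.05]])))
        print(which,r.fun,r.x[:2],np.degrees(r.x[2])); B=pred([*r.x,77])
        cv2.imwrite('pics/fs2.png',cv2.resize((np.hstack([v*m,B,abs(v-B)*m])*255).astype(np.uint8),None,fx=2.7,fy=2.7,interpolation=cv2.INTER_NEAREST))
# screws in both images
E
python3 fs2.py
python3 - <<'E'
from h import *
# precise: screw/outline + ring ellipse + cone
for n,box in(('top0',(365,175,70,75)),('scene0',(240,160,45,45))):
    s=load(n);x0,y0,w,h=box;c=s['pixels'][y0:y0+h,x0:x0+w].astype(float);g=c.mean(-1)
    W=cloud(s)[y0:y0+h,x0:x0+w]
    m=(g>145)&(W[...,2]>60)
    lab,l=cv2.connectedComponents(m.astype(np.uint8))
    k=np.argmax(np.bincount(l[l>0])); m=l==k
    ct=max(cv2.findContours(m.astype(np.uint8),cv2.RETR_EXTERNAL,cv2.CHAIN_APPROX_NONE)[0],key=len)
    print(n,cv2.fitEllipse(ct),m.sum(), 'zmed',np.median(W[m][:,2]))
    e=cv2.fitEllipse(ct)[0]
    for z in(74,77,80): print(z,ray(s,e[0]+x0,e[1]+y0,z).round(1))
E
```

```text
base 41.64089316818081 [ 605.77 -189.09] -13.412744248911535
top0 ((35.6407356262207, 35.957618713378906), (26.433307647705078, 27.22555923461914), 106.18186950683594) 504 zmed 78.28365346533815
74 [ 606.  -189.6   74. ]
77 [ 605.8 -189.2   77. ]
80 [ 605.5 -188.7   80. ]
scene0 ((21.779653549194336, 14.208478927612305), (14.335098266601562, 26.976306915283203), 86.35655975341797) 275 zmed 76.67551303453558
74 [ 606.2 -188.7   74. ]
77 [ 610.  -186.2   77. ]
80 [ 613.8 -183.8   80. ]
```

View pics/fs2.png

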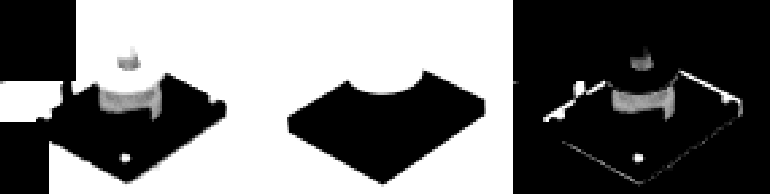

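```bash
cat > ov.py <<'E'
import sys
from h import *
def clipov(n,f,box,tcp,yawdeg,zu,dx=0,sc=8):
    s=load(n); x0,y0,w,h=box
    im=cv2.resize(s['pixels'][y0:y0+h,x0:x0+w],None,fx=sc,fy=sc,interpolation=cv2.INTER_CUBIC)[...,::-1].copy()
    a=np.radians(yawdeg); c,sn=np.cos(a),np.sin(a)
    def draw(P,col):
        P=np.array(P,float); W=np.c_[tcp[0]+c*(P[:,0]+dx)-sn*P[:,1],tcp[1]+sn*(P[:,0]+dx)+c*P[:,1],zu+P[:,2]]
        q=((proj(s,W)-[x0,y0]+.5)*sc).astype(np.int32); cv2.polylines(im,[q],True,col,1)
    draw([[-7,-15,4],[45,-15,4],[45,-9,4],[20.6,-9,4],[20.6,9,4],[45,9,4],[45,15,4],[-7,15,4]],(0,255,0))
    draw([[-7,-10,36],[7,-10,36],[7,10,36],[-7,10,36]],(255,0,0)); draw([[7,-10,36],[7,10,36],[7,10,4],[7,-10,4]],(255,255,0))
    def drs(P,col,ax=(606,-188.6),cl=True):
        q=((proj(s,np.array(P)+[ax[0],ax[1],0])-[x0,y0]+.5)*sc).astype(np.int32); cv2.polylines(im,[q],cl,col,1)
    th=np.linspace(0,2*np.pi,60)
    for r,z,col in((40,77.5,(0,0,255)),(13,93.5,(255,0,255)),(13,79.5,(255,0,255))): drs(np.c_[r*np.cos(th),r*np.sin(th),0*th+z],col)
    drs([[0,0,77],[0,0,106]],(255,0,255),cl=False)
    cv2.imwrite(f'pics/{f}.png',im)
if __name__=='__main__':
    clipov('s4','ov4',(235,135,75,55),(536.15,-169.36),-12.85,284.6-180.3,sc=10)
E
python3 ov.py
```

```text
(no output)
```

View pics/ov4.png

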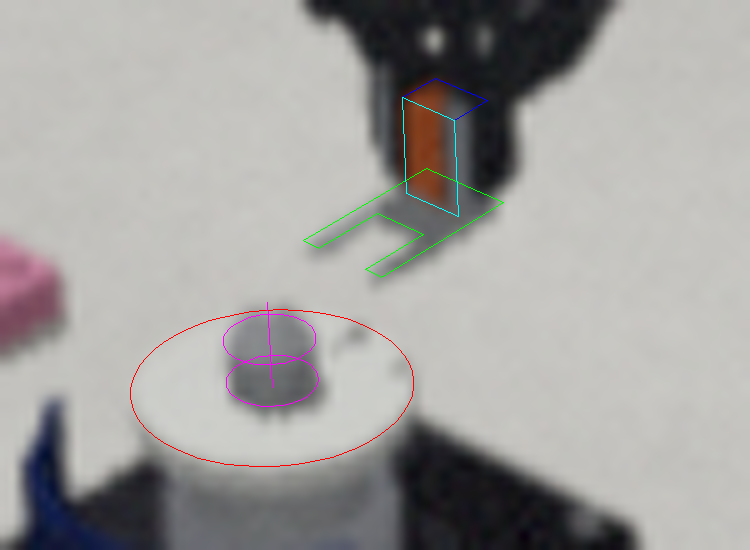

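```bash
cat > arms.py <<'E'
from h import *
from scipy.optimize import minimize
S=8
def armsfit(n,box,tcp,yaw,zu,dx0=0):
    s=load(n); x0,y0,w,h=box; g=s['pixels'][y0:y0+h,x0:x0+w].astype(np.float32).mean(-1)
    bg=np.percentile(g,80); 
    a=np.radians(yaw); c,sn=np.cos(a),np.sin(a)
    def ren(p):
        L=np.zeros((h*S,w*S),np.uint8)
        def hull(P,v):
            P=np.array(P,float); W=np.c_[tcp[0]+c*(P[:,0])-sn*P[:,1],tcp[1]+sn*(P[:,0])+c*P[:,1],zu+P[:,2]]
            q=((proj(s,W)+[p[0],p[1]]-[x0,y0]+.5)*S); q=cv2.convexHull(q.astype(np.float32)).astype(np.int32); cv2.fillConvexPoly(L,q,v)
        for y1,y2 in((-15,-9.8),(9.8,15)):
            hull([[x,y,z] for x in(18,45) for y in(y1,y2) for z in(0,4)],255)
        hull([[x,y,z] for x in(6,20.6) for y in(-15,15) for z in(0,4)],255)
        return cv2.resize(L.astype(np.float32)/255,(w,h),interpolation=cv2.INTER_AREA)
    # mask: only columns/rows near predicted plate with x>8
    m=cv2.dilate(ren([0,0.5]),np.ones((5,5)))>0
    hs=cv2.cvtColor(s['pixels'][y0:y0+h,x0:x0+w],cv2.COLOR_RGB2HSV); m&=~((hs[...,1]>90))&(g>55)
    def cost(p):
        return (((bg-(bg-p[2])*ren(p))-g)**2*m).sum()
    best=min((minimize(cost,[i,j,110],method='Nelder-Mead',options=dict(initial_simplex=[[i,j,110],[i+1,j,110],[i,j+1,110],[i,j,130]])) for i in(-1,1) for j in(-1,1)),key=lambda r:r.fun)
    return best.x,best.fun,m,ren(best.x),g
if __name__=='__main__':
    x,f,m,r,g=armsfit('s4',(255,140,40,28),(536.15,-169.36),-12.85,284.6-180.3)
    print(x,f,m.sum()); cv2.imwrite('pics/a4.png',cv2.resize(np.vstack([np.hstack([g,g*m]),np.hstack([190-80*r,abs(190-80*r-g)*m])]),None,fx=8,fy=8,interpolation=cv2.INTER_NEAREST))
    s=load('s4'); P=np.array([570,-180,105.]); print('mm->px',[(proj(s,P+d)-proj(s,P)).round(3) for d in np.eye(3)])
    # stand image shift: match ring in s4 (white vs. other)
    s=load('scene0')
E
python3 arms.py
```

```text
[  2.32881764  -1.46704721 113.40549417] 157464.0826356184 240
mm->px [array([[-0.175,  0.167]]), array([[0.305, 0.085]]), array([[-0.015, -0.297]])][ WARN:0@0.417] global loadsave.cpp:1063 imwrite_ Unsupported depth image for selected encoder is fallbacked to CV_8U.
```

View pics/a4.png

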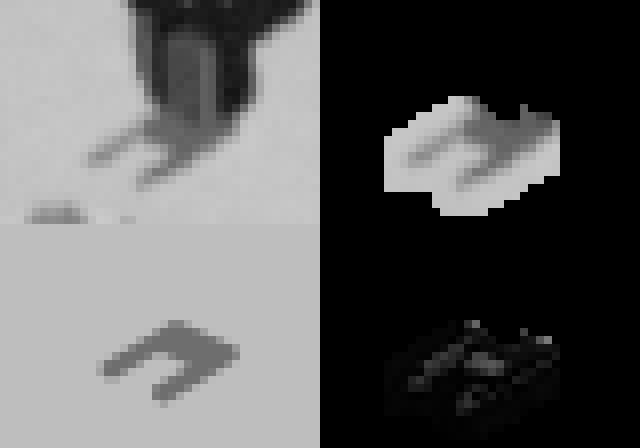

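```bash
python3 to.py 542.9 -172.65 266 166.7
python3 -m creep '[[[-0.008,0.002,0.01,0.4],[-0.008,0.002,0.018,0.4],[-0.008,0.002,0.018,0.4],[-0.008,0.002,0.018,0.4]]]'
python3 -m creep '[[[0,0,0,0],[0,0,0,0]]]'
python3 to.py 542.9 -172.65 266 166.7
python3 - <<'E'
from h import *
from scipy.spatial.transform import Rotation
s=manip.sense(); snap('scene','s5'); np.save('pics/s5tcp.npy',s['tcp_pos'])
from ov import clipov
clipov('s5','ov5',(235,140,75,55),s['tcp_pos'][:2],np.degrees(s['eef_rot'][2])-180,s['tcp_pos'][2]-180.3,sc=10)
E
```

```text
t 4.5667 pos [ 536.04 -169.39  284.5 ] rot [-1.7999e+02  9.0000e-02  1.6715e+02] F [-0.46 -0.61 -0.26] open 0.222
shift m [-0.0074 -0.0016  0.0185] turn 0.45
clock: 4.9
tcp_pos: [543.8, -169.6, 263.8]
eef_rot: [3.141, -0.003, 2.909]
force: [0.7, -0.5, -0.4]
opening: 0.219
clock: 5.07
tcp_pos: [544.0, -169.9, 265.6]
eef_rot: [-3.142, 0.0, 2.909]
force: [0.1, 0.3, -0.6]
opening: 0.222
t 5.0667 pos [ 543.95 -169.87  265.55] rot [-1.8000e+02  1.0000e-02  1.6668e+02] F [ 0.06  0.29 -0.62] open 0.222
shift m [ 0.0004 -0.0029 -0.0004] turn -0.02
```

View pics/ov5.png

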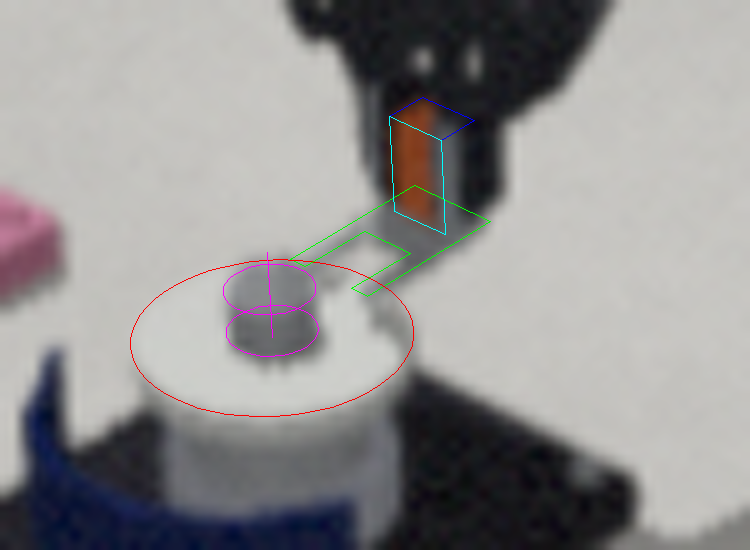

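```bash
python3 -m creep '[[[0,-0.003,0,0],[0,-0.003,0,0],[0,-0.003,0,0]]]'
python3 to.py 542.9 -172.65 266 166.7
python3 - <<'E'
from h import *
s=manip.sense(); a=snap('scene','s6')
cv2.imwrite('pics/c6.png',cv2.resize(a['pixels'][140:195,235:310],None,fx=10,fy=10,interpolation=cv2.INTER_CUBIC)[...,::-1])
from ov import clipov
clipov('s6','ov6',(235,140,75,55),s['tcp_pos'][:2],np.degrees(s['eef_rot'][2])-180,s['tcp_pos'][2]-180.3,sc=10)
E
```

```text
clock: 5.37
tcp_pos: [543.2, -173.0, 265.6]
eef_rot: [-3.141, 0.0, 2.909]
force: [-1.5, 0.3, -0.0]
opening: 0.22
t 5.3667 pos [ 543.2  -173.02  265.63] rot [-1.7999e+02  2.0000e-02  1.6666e+02] F [-1.49  0.26 -0.01] open 0.22
shift m [ 0.0004  0.0003 -0.0004] turn -0.04
```

View pics/c6.png

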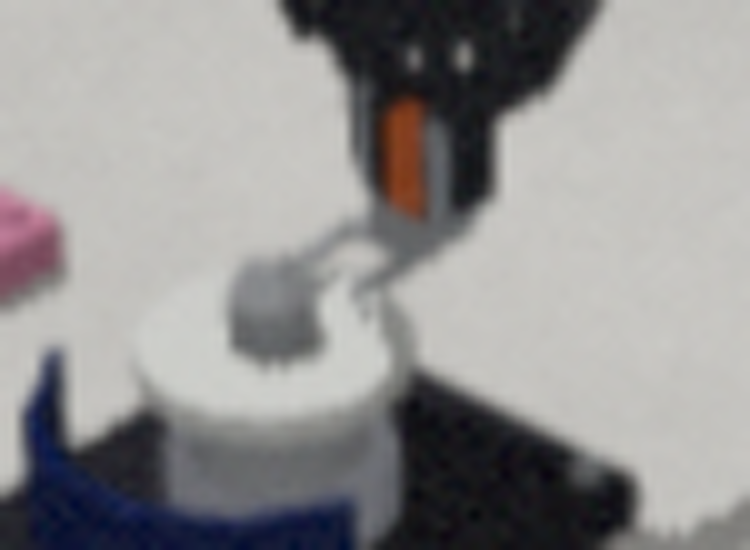

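View pics/ov6.png

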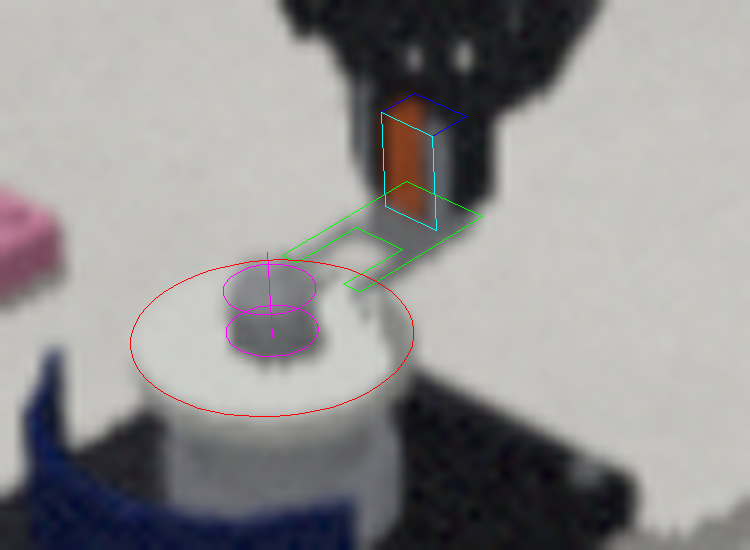

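```bash
python3 -m creep '[[[0,0,0.002,0],[0,0,0.004,0],[0,0,0.005,0],[0,0,0.005,0]]]'; for i in 1; do python3 to.py 542.9 -172.65 260 166.7; done
python3 -m creep '[[[0,0,0.001,0],[0,0,0.001,0]]]'
python3 -m creep '[[[0,0,0.001,0],[0,0,0.001,0]]]'
```

```text
clock: 5.75
tcp_pos: [543.1, -172.7, 259.8]
eef_rot: [3.142, -0.001, 2.909]
force: [-0.7, -0.3, -1.3]
opening: 0.221
t 5.75 pos [ 543.15 -172.68  259.79] rot [ 1.8000e+02 -5.0000e-02  1.6669e+02] F [-0.68 -0.32 -1.28] open 0.221
shift m [ 0.0002 -0.     -0.0002] turn -0.01
clock: 5.92
tcp_pos: [543.2, -172.7, 259.1]
eef_rot: [3.142, -0.0, 2.909]
force: [0.3, -0.9, -0.8]
opening: 0.219
clock: 6.08
tcp_pos: [543.3, -172.7, 258.5]
eef_rot: [-3.142, 0.0, 2.909]
force: [-1.2, -0.4, 1.1]
opening: 0.217
```

```bash
for i in 1 2 3; do python3 -m creep '[[[0,0,0,0]]]' | sed -n '2p;4p'; done; python3 -m creep '[[[0,0,0.001,0]]]'| sed -n '2p;4p';for i in 1 2 3; do python3 -m creep '[[[0,0,0,0]]]' | sed -n '2p;4p'; done;  python3 -m creep '[[[0,0,0.001,0]]]'| sed -n '2p;4p'; for i in 1 2 3; do python3 -m creep '[[[0,0,0,0]]]' | sed -n '2p;4p'; done
```

```text
tcp_pos: [543.3, -172.7, 258.7]
force: [-1.2, -0.4, 1.4]
tcp_pos: [543.3, -172.7, 258.7]
force: [-1.0, -1.7, 1.3]
tcp_pos: [543.3, -172.8, 258.6]
force: [-0.3, -0.1, 0.8]
tcp_pos: [543.3, -172.8, 257.8]
force: [-0.8, 0.1, 2.2]
tcp_pos: [543.3, -172.8, 257.5]
force: [-1.7, 0.3, 2.0]
tcp_pos: [543.3, -172.8, 257.6]
force: [-0.8, 0.9, 2.3]
tcp_pos: [543.3, -172.8, 257.6]
force: [-0.4, 0.1, 2.0]
tcp_pos: [543.3, -172.8, 256.7]
force: [-1.9, 0.9, 3.2]
tcp_pos: [543.3, -172.8, 256.4]
force: [-0.7, 0.4, 2.2]
tcp_pos: [543.3, -172.8, 256.6]
force: [-1.0, 0.7, 3.3]
tcp_pos: [543.3, -172.8, 256.6]
force: [-0.1, 0.9, 2.6]
```

```bash
python3 -m creep '[[[0,0,0.001,0]]]'| sed -n '2p;4p';for i in 1 2 3; do python3 -m creep '[[[0,0,0,0]]]' | sed -n '2p;4p'; done;  python3 -m creep '[[[0,0,0.0005,0]]]'| sed -n '2p;4p'; for i in 1 2 3; do python3 -m creep '[[[0,0,0,0]]]' | sed -n '2,4p'; done
python3 - <<'E'
from h import *
s=manip.sense(); a=snap('scene','s7');b=snap('top','t7')
cv2.imwrite('pics/c7.png',cv2.resize(a['pixels'][145:195,235:310],None,fx=10,fy=10,interpolation=cv2.INTER_CUBIC)[...,::-1])
E
```

```text
tcp_pos: [543.3, -172.8, 255.7]
force: [-1.0, -0.1, 4.4]
tcp_pos: [543.3, -172.7, 255.4]
force: [-1.2, 0.5, 4.8]
tcp_pos: [543.3, -172.8, 255.6]
force: [-0.9, 0.5, 3.8]
tcp_pos: [543.3, -172.8, 255.5]
force: [-0.7, 1.2, 4.2]
tcp_pos: [543.3, -172.7, 255.1]
force: [-0.8, 0.4, 4.7]
tcp_pos: [543.3, -172.8, 255.0]
eef_rot: [-3.142, 0.0, 2.909]
force: [-1.0, -0.3, 4.6]
tcp_pos: [543.3, -172.7, 255.0]
eef_rot: [-3.142, 0.0, 2.909]
force: [-1.2, 0.2, 3.9]
tcp_pos: [543.3, -172.8, 255.0]
eef_rot: [-3.142, 0.0, 2.909]
force: [-0.7, 0.9, 4.9]
```

View pics/c7.png

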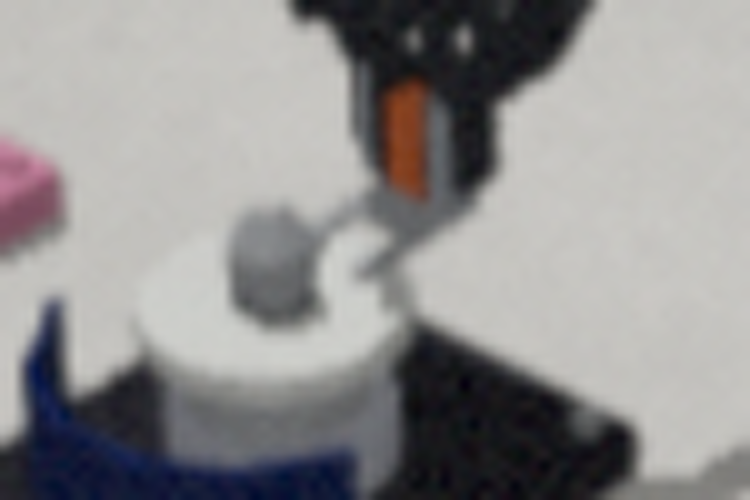

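```bash
python3 -m creep '[[[-0.002,0.0007,0,0],[-0.004,0.0007,0,0],[-0.006,0.0007,0,0],[-0.008,0.0007,0,0],[-0.008,0.0007,0,0]]]'
python3 -m creep '[[[-0.001,0,0,0],[-0.002,0,0,0],[-0.002,0,0,0]]]'
python3 -m creep '[[[-0.001,0,0,0],[-0.002,0,0,0],[-0.002,0,0,0]]]'
python3 to.py 576.9 -180.7 255 166.7
```

```text
clock: 8.18
tcp_pos: [551.5, -174.0, 254.8]
eef_rot: [3.142, -0.0, 2.909]
force: [-1.9, 0.1, 5.2]
opening: 0.227
clock: 8.43
tcp_pos: [553.3, -174.4, 254.8]
eef_rot: [3.142, -0.0, 2.909]
force: [-2.4, 0.7, 3.8]
opening: 0.222
clock: 8.68
tcp_pos: [555.2, -174.9, 254.9]
eef_rot: [-3.142, 0.0, 2.909]
force: [-2.0, 0.5, 5.3]
opening: 0.222
t 8.6833 pos [ 555.21 -174.86  254.87] rot [-180.      0.    166.68] F [-2.04  0.52  5.32] open 0.222
shift m [-0.0225 -0.0007 -0.0001] turn -0.02
```

```bash
for i in 1 2 3 4; do python3 -m creep '[[[-0.001,0,0,0],[-0.001,0,0,0]]]' | sed -n '2p;4p'; done
```

```text
tcp_pos: [556.2, -175.1, 254.8]
force: [-2.1, 1.0, 5.7]
tcp_pos: [557.1, -175.3, 254.9]
force: [-2.1, 1.1, 5.7]
tcp_pos: [558.1, -175.5, 254.9]
force: [-1.9, 0.1, 5.4]
tcp_pos: [559.1, -175.8, 254.9]
force: [-2.9, 0.2, 5.9]
```

```bash
python3 - <<'E'
from h import *
a=snap('scene','s8')
cv2.imwrite('pics/c8.png',cv2.resize(a['pixels'][145:195,235:310],None,fx=10,fy=10,interpolation=cv2.INTER_CUBIC)[...,::-1])
print(manip.sense()['force'],manip.sense()['ft_torque'])
E
```

```text
[-2.67164566  0.30757142  4.69483839] [ 0.07838062  0.27619368 -0.00675765]
```

View pics/c8.png

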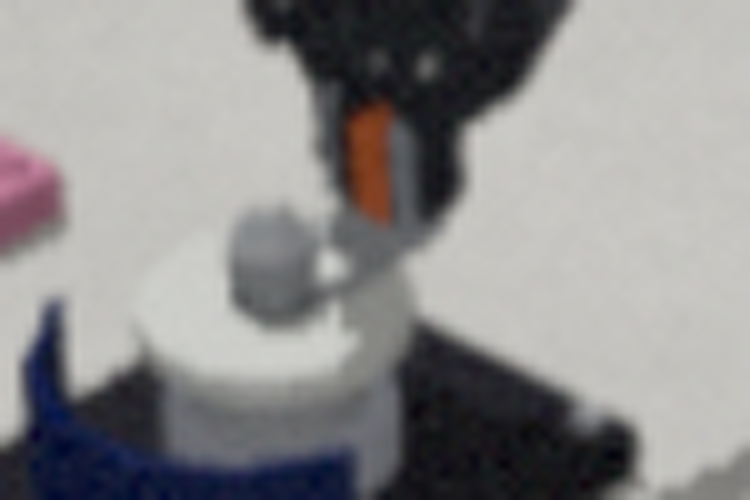

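The tips are now going under the head, with the near tip at crop (325,295), and the forces are low. I'll keep sliding in 1 mm steps.

```bash
for i in 1 2 3 ; do python3 -m creep '[[[-0.001,0,0,0],[-0.001,0,0,0]]]' | sed -n '2p;4p'; done
```

```text
tcp_pos: [560.1, -176.0, 254.9]
force: [-2.0, 1.1, 3.8]
tcp_pos: [561.0, -176.2, 254.9]
force: [-2.0, 0.8, 4.6]
tcp_pos: [562.0, -176.5, 254.9]
force: [-2.1, 1.1, 5.3]
```

```bash
for i in 1 2 3 4; do python3 -m creep '[[[-0.001,0,0,0],[-0.001,0,0,0]]]' | sed -n '2,4p'; done
```

```text
tcp_pos: [563.0, -176.7, 254.8]
eef_rot: [3.142, -0.0, 2.909]
force: [-1.3, 1.2, 5.2]
tcp_pos: [563.9, -177.0, 254.8]
eef_rot: [-3.142, -0.0, 2.909]
force: [-2.3, 0.5, 4.3]
tcp_pos: [564.8, -177.2, 254.7]
eef_rot: [-3.141, -0.001, 2.909]
force: [-3.6, 1.2, 5.3]
tcp_pos: [565.7, -177.5, 254.8]
eef_rot: [-3.141, -0.001, 2.909]
force: [-4.9, -1.2, 5.6]
```

```bash
for i in 1 2 3 4; do python3 -m creep '[[[-0.0007,0,0,0],[-0.0007,0,0,0]]]' | sed -n '2,4p'; done
```

```text
tcp_pos: [566.3, -177.6, 254.7]
eef_rot: [-3.141, -0.001, 2.909]
force: [-4.9, 1.0, 5.1]
tcp_pos: [566.9, -177.8, 254.6]
eef_rot: [-3.141, -0.001, 2.909]
force: [-5.2, 0.4, 6.4]
tcp_pos: [567.5, -178.0, 254.6]
eef_rot: [-3.141, -0.002, 2.909]
force: [-5.5, 1.0, 4.1]
tcp_pos: [568.2, -178.1, 254.6]
eef_rot: [-3.141, -0.002, 2.909]
force: [-5.4, 0.9, 4.9]
```

```bash
for i in 1 2 3 4 5; do python3 -m creep '[[[-0.0007,0,0,0],[-0.0007,0,0,0]]]' | sed -n '2p;4p'; done
```

```text
tcp_pos: [568.9, -178.3, 254.6]
force: [-5.6, 0.1, 4.5]
tcp_pos: [569.6, -178.4, 254.6]
force: [-4.4, -0.0, 4.6]
tcp_pos: [570.3, -178.6, 254.6]
force: [-5.3, 0.3, 5.4]
tcp_pos: [571.1, -178.8, 254.6]
force: [-4.8, -0.1, 5.0]
tcp_pos: [571.9, -178.9, 254.7]
force: [-3.8, -1.2, 4.5]
```

```bash
for i in 1 2 3 4 5; do python3 -m creep '[[[-0.0007,0,0,0],[-0.0007,0,0,0]]]' | sed -n '2p;4p'; done
```

```text
tcp_pos: [572.7, -179.1, 254.9]
force: [-3.7, -0.8, 5.6]
tcp_pos: [573.5, -179.3, 255.0]
force: [-3.2, -0.9, 4.9]
tcp_pos: [574.1, -179.4, 255.0]
force: [-2.7, -0.9, 4.6]
tcp_pos: [574.8, -179.5, 255.0]
force: [-3.4, -0.5, 5.8]
tcp_pos: [575.5, -179.7, 255.0]
force: [-1.2, -1.2, 5.9]
```

```bash
for i in 1 2 3 4; do python3 -m creep '[[[-0.0006,0,0,0],[-0.0006,0,0,0]]]' | sed -n '2p;4p'; done
```

```text
tcp_pos: [576.1, -179.8, 255.0]
force: [-2.5, -0.3, 4.9]
tcp_pos: [576.6, -179.9, 254.9]
force: [-2.8, -1.2, 5.3]
tcp_pos: [577.2, -180.0, 254.9]
force: [-2.1, -0.8, 4.7]
tcp_pos: [577.8, -180.1, 254.9]
force: [-2.2, -0.6, 4.4]
```

```bash
for i in 1 2 3; do python3 -m creep '[[[-0.0006,0,0,0],[-0.0006,0,0,0]]]' | sed -n '2p;4p'; done
python3 - <<'E'
from h import *
a=snap('scene','s9')
cv2.imwrite('pics/c9.png',cv2.resize(a['pixels'][145:195,235:310],None,fx=10,fy=10,interpolation=cv2.INTER_CUBIC)[...,::-1])
E
```

```text
tcp_pos: [578.1, -180.1, 254.9]
force: [-4.9, -0.1, 5.6]
tcp_pos: [578.5, -180.2, 254.8]
force: [-6.9, 0.8, 5.8]
tcp_pos: [578.8, -180.3, 254.8]
force: [-8.7, 1.2, 8.0]
```

View pics/c9.png

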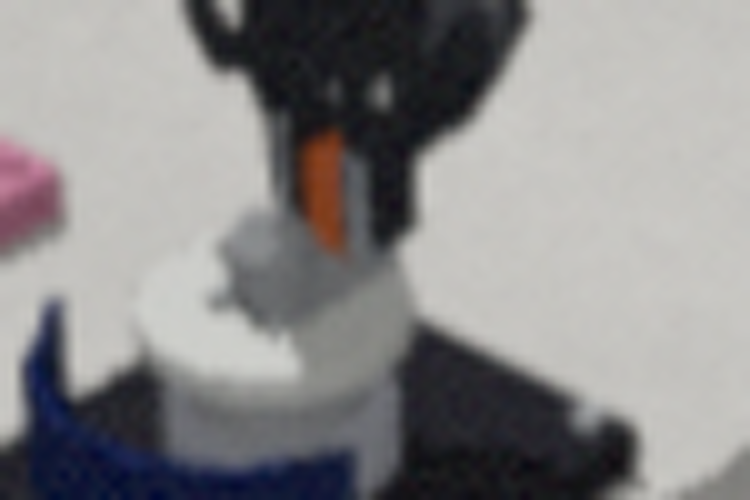

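```bash
for i in 1 2 3; do python3 -m creep '[[[-0.0006,0,0,0],[-0.0006,0,0,0]]]' | sed -n '2,4p'; done
```

```text
tcp_pos: [579.1, -180.4, 254.8]
eef_rot: [3.141, -0.005, 2.909]
force: [-10.3, 2.3, 8.6]
tcp_pos: [579.4, -180.4, 254.8]
eef_rot: [3.141, -0.006, 2.909]
force: [-13.1, 2.1, 9.8]
tcp_pos: [579.7, -180.5, 254.8]
eef_rot: [3.141, -0.007, 2.909]
force: [-15.0, 3.4, 11.2]
```

```bash
python3 -m creep '[[[0.001,0,0,0],[0.0015,0,0,0],[0.0022,0,0,0],[0.0022,0,0,0]]]'|sed -n '2,4p'; python3 -m creep '[[[0,0,-0.0007,0],[0,0,-0.0015,0],[0,0,-0.0015,0]]]'|sed -n '2,4p'
python3 - <<'E'
from h import *
s=manip.sense();print(s['force'],s['ft_torque']); snap('scene','s10'); b=snap('top','t10')
from ov import clipov
clipov('s10','ov10',(235,145,75,50),s['tcp_pos'][:2],np.degrees(s['eef_rot'][2])-180,s['tcp_pos'][2]-180.3,sc=10)
E
```

```text
tcp_pos: [578.5, -180.2, 254.8]
eef_rot: [3.141, -0.002, 2.909]
force: [-6.4, 1.3, 6.3]
tcp_pos: [578.6, -180.3, 255.5]
eef_rot: [3.141, -0.003, 2.909]
force: [-5.1, -0.1, 2.3]
[-5.06322917 -0.12536777  2.31532292] [0.05003026 0.84460299 0.02232025]
```

View pics/ov10.png

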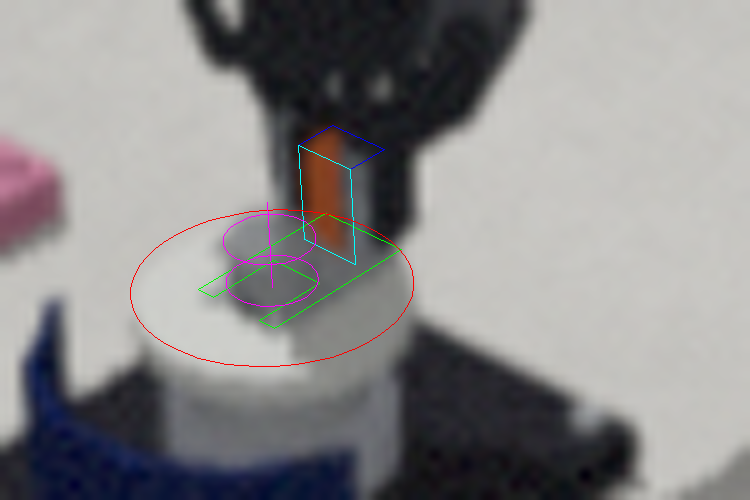

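```bash
python3 -m creep '[[[0.0008,0,0,0],[0.0008,0,0,0]]]'|sed -n '2,4p'; python3 -m creep '[[[0,0,0,0],[0,0,0,0],[0,0,0,0],[0,0,0,0],[0,0,0,0]]]' -0.2 |sed -n '2,5p'
python3 -m creep '[[[0,0,-0.01,0],[0,0,-0.025,0],[0,0,-0.05,0],[0,0,-0.085,0],[0,0,-0.12,0]]]' |sed -n '2,5p'
```

```text
tcp_pos: [578.2, -180.1, 255.8]
eef_rot: [3.141, -0.001, 2.909]
force: [-3.9, 1.3, 1.2]
tcp_pos: [578.4, -180.3, 256.3]
eef_rot: [3.141, 0.0, 2.909]
force: [0.2, 0.0, 0.8]
opening: 0.4
tcp_pos: [578.0, -180.2, 377.5]
eef_rot: [3.141, -0.002, 2.909]
force: [0.5, -0.7, 0.0]
opening: 0.401
```

Released and lifted clear. I'll move the arm out of the way and check the fit in both views.

```bash
python3 -m creep '[[[0.15,0.1,-0.03,0],[0.15,0.1,-0.03,0],[0.15,0.1,-0.03,0],[0.15,0.1,-0.03,0],[0.15,0.1,-0.03,0]]]' |sed -n '1,2p'
python3 -m creep '[[[0,0.1,0,0],[0,0.1,0,0],[0,0.1,0,0],[0,0.1,0,0],[0,0.1,0,0]]]' |sed -n '1,2p'
python3 - <<'E'
from h import *
a=snap('scene','s11');b=snap('top','t11')
r=lambda im,x0,y0,w,h:cv2.resize(im[y0:y0+h,x0:x0+w],(395,395),interpolation=cv2.INTER_CUBIC)
cv2.imwrite('pics/c11.png',np.hstack([r(a['pixels'],235,145,55,55),r(b['pixels'],375,185,50,50)])[...,::-1])
cv2.imwrite('pics/f11.png',np.vstack([a['pixels'],])[...,::-1])
W=cloud(b);hsv=cv2.cvtColor(b['pixels'],cv2.COLOR_RGB2HSV)
o=(hsv[...,0]<15)&(hsv[...,1]>120)&(b['pixels'][...,0]>100);m=np.zeros_like(o);m[185:235,375:425]=1;o&=m
P=W[o];print(len(P),np.median(P,0));v,u=np.nonzero(o);print('px',u.mean(),v.mean(),ray(b,u.mean(),v.mean(),112).round(1))
A=np.array([606.0,-188.8]);q=ray(b,u.mean(),v.mean(),112)[:2];U=np.array([np.cos(np.radians(-13.3)),np.sin(np.radians(-13.3))]);d=A-q;print('along',d@U,'lat',d@[-U[1],U[0]])
E
```

```text
clock: 16.72
tcp_pos: [452.6, -45.9, 409.3]
clock: 17.13
tcp_pos: [478.2, 49.5, 407.1]
32 [ 577.94811343 -181.46210964  112.52642405]
px 399.75 220.21875 [ 577.6 -181.4  112. ]
along 29.297413920418087 lat -0.6529376557336193
```

View pics/c11.png

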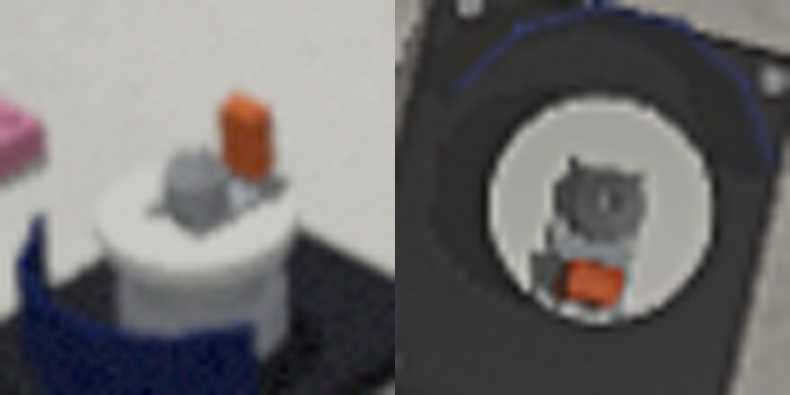

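View pics/f11.png

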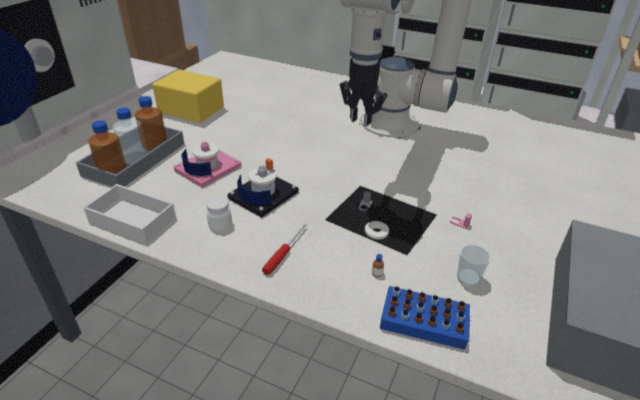

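In the crops, the clip wraps the neck below the head. Both arm tips show past the head in the top crop, near (575,165) and (640,175). The tab sits upright at about 29.3 mm from the axis (nominal 30), and the bystanders haven't moved.

```bash
python3 -m creep '[[[0,0,0,0],[0,0,0,0],[0,0,0,0]]]'; python3 -c "
from cell import manip
print(manip.hand_in())"
```

```text
clock: 17.48
tcp_pos: [478.3, 48.0, 406.5]
eef_rot: [-3.142, 0.0, 2.908]
force: [-0.3, 0.3, -0.0]
opening: 0.396
the job is handed in; nothing more can be done
None
```

The clip is fitted, released and handed in at 17.5 s. I gripped it by the orange tab and felt for the ring, whose top is about 78 mm above the bench. I pressed the ring down about 3.5 mm, slid the clip under the head along the stand's +x until it met the neck, then let go and withdrew.

**Forces:** The highest reading was about 15 N sideways with 11 N upward, while I pushed against the back of the bore to confirm it was home. The stand's own contact forces can't be read directly. I eased off before opening the gripper.

**Last checks:**
- **Position:** The top view puts the tab 29.3 mm behind the stem's axis (30 nominal) and 0.7 mm to the side. Both arm tips are visible past the head, and the bore comes out about 58 mm above `stand_axis`.
- **Hands off:** The gripper is clear of everything and the wrist force is near zero.
- **Bystanders:** None of them looks moved in the final scene picture, which I checked by eye only.

**Disagreements:**
- **Axis position:** The two cameras put the stem's axis 1 to 4 mm apart, so I lined up from the clip and head in the same picture, plus the force readings. The 0.7 mm offsets are within that error.
- **Snap force:** Pushing the arms over the neck took only about 4 N above sliding friction, less than the 8 to 14 N expected. I judged it home from the firm stop where expected and from the pictures, not from that force.

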